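# Tip two counters out of the counting scoop

## Task

For the mooncake dice game, lift the wooden counting scoop by its handle and tilt it slowly over the large blue bowl until exactly two of its four marbles have dropped in, one after the other. Then level it and set it back upright on the cabinet top with the other two still inside, and let go. Do not touch the marbles with the gripper or push the bowl about.

Things in the scene. Friction and masses are not known exactly. Their poses are not given: they have to be found in the camera images.
- scoop: Open-topped wooden counting scoop, 113 mm long (own x), 38 mm wide (own y), walls 32 mm high, about 130 g, standing upright. Origin: centre of its underside; x points to its open pouring mouth (the other three sides are walled), z up. Four marbles sit in a row of stepped pockets; an arched carrying handle stands over its middle.
- scoop_handle (a point): Centre of the handle's top bar, 66 mm above the scoop's underside, over its middle. The bar is 16 mm thick (along the scoop's x: grip it across this), 38 mm long (along y) and 22 mm high, on two posts flush with the side walls.
- scoop_lip (a point): Middle of the lip over which marbles leave, 56 mm ahead of the scoop's middle (its x), 9 mm above its underside. As the mouth is tipped down the first marble leaves at very roughly 15 degrees, the second some 10 to 15 degrees later, the third and fourth together about 15 degrees after that.
- bowl: The large blue-glazed bowl, 170 mm across the rim, 55 mm high, about 450 g, standing upright. Origin: centre of its underside, z up. The tea bowl of the same glaze, only 84 mm across and 45 mm high, is not the one. Nothing taller than 65 mm, save the scoop, stands between scoop and bowls; taller things stand beyond or outside them.
- marble1: White porcelain marble, 24 mm in diameter, about 18 g, origin at its centre; the first (front, next to the mouth) of the four in the scoop, starting at x = +42 mm, z = 18 mm in the scoop's frame.
- marble2: White porcelain marble, 24 mm in diameter, about 18 g, origin at its centre; the second of the four in the scoop, starting at x = +15 mm, z = 18 mm in the scoop's frame.
- marble3: White porcelain marble, 24 mm in diameter, about 18 g, origin at its centre; the third of the four in the scoop, starting at x = -12 mm, z = 18 mm in the scoop's frame.
- marble4: White porcelain marble, 24 mm in diameter, about 18 g, origin at its centre; the fourth (rear) of the four in the scoop, starting at x = -39 mm, z = 18 mm in the scoop's frame.
Not all that is in view belongs to the job. Of the things shaped like the scoop, the wooden one is meant.

How it is judged:
On the way, in this order (a step that is already met when the one before it is completed fails the run):
1. the scoop is lifted clear with all four marbles in it (height (world z) of scoop above 0.03 m and distance between each of marble1, marble2, marble3, marble4 and scoop below 0.065 m), for 0.2 s.
2. the first marble lies in the large bowl, the other three still in the scoop (horizontal distance between marble1 and bowl below 0.075 m and z of marble1 in the frame of bowl below 0.05 m and distance between each of marble2, marble3, marble4 and scoop below 0.065 m), for 0.2 s.
3. the second marble lies in the large bowl too, the other two still in the scoop (horizontal distance between each of marble1, marble2 and bowl below 0.075 m and z of each of marble1, marble2 in the frame of bowl below 0.05 m and distance between each of marble3, marble4 and scoop below 0.065 m), for 0.2 s.
At the end, for the whole second after the job is handed in: The first and second marbles lie inside the large bowl (within 75 mm of its axis, below the rim), the third and fourth are still in the scoop, the scoop stands at rest on the cabinet top within 10 degrees of upright and 10 mm of its surface height, and the bowl is upright (all of step 3 and angle between each of scoop, bowl's own z axis and vertical below 0.17 rad and height (world z) of scoop between -0.01 and 0.01 m and linear speed of scoop below 0.03 m/s); the robot touches nothing.
It fails at once if the gripper touches a marble (contact force between the fingers and marble1 above 0.3 N or contact force between the fingers and marble2 above 0.3 N or contact force between the fingers and marble3 above 0.3 N or contact force between the fingers and marble4 above 0.3 N).
It fails at once if the large bowl is pushed more than 30 mm from its place (distance of bowl from where it was at the start of the episode above 0.03 m).
It also fails if it takes over 72 s, if anything falls off the work surface, if the arm or the gripper's body presses on something with over 40 N, if the wrist force passes 120 N, or if a joint passes its speed limit or range.

## Robot

A 7-joint arm with a two-finger parallel gripper is mounted at the origin on the work surface. World frame = base frame: x ahead of the robot, y to its left, z up, the work surface at z = 0. Lengths are in m, angles in rad, forces in N, time in s.
With the tool pointing down it reaches from about 0.4 to 0.75 m from the base axis. Payload 19.5 kg.
Tool frame: the origin (TCP) lies at the very end of the fingers, on their centre line; the grasp point (between the pads) lies 19 mm behind it; z points along the fingers, y is the direction in which the jaws open and shut (so a half turn about z gives the same grasp; the last joint's range is limited). The gripper opens to 85 mm and grips with 20 to 120 N. Pads are 22 mm wide; open, the fingers measure 114 mm over their backs; the gripper's body (76 mm by 85 mm) begins 54 mm behind the grasp point. The pads swing forward as they close: fully open they stand 13 mm farther back than shut.
Start: joints at [-1.192, 0.707, -0.028, 1.485, 0.022, 0.951, -0.075], TCP at [0.235, 0.525, 0.231] pointing down, gripper open.
Joint ranges: [-2.71, 2.71], [-0.32, 2.16], [-1.57, 1.52], [0, 2.45], [-1.46, 4.6], [0, 2.02], [-2.83, 2.83]. Speed limits (rad/s): [1.89, 1.89, 2.57, 2.57, 3.01, 3.01, 3.01].

## Interface

Orientations are given as a unit quaternion [w, x, y, z].
In Python, from rig import * gives the robot as it stands.
- The arm moves only by the tool play_rows, never from a script. Its argument "motion" is a list of rows, each a list of 3 entries, a list of its own where there are three numbers: the shift along the tool's x, y, z in mm, then the turn, a rotation vector about the tool's x, y, z in degrees, then the finger opening in mm, from 0 to 85.4. A call has 1 to 8 rows; each row shifts and turns the commanded pose from where the row before left it, along the tool's axes as they then stand; what a row does not reach is not made up. A row lasts 1/10 s, in which the tool goes at most 50 mm and 8.59 degrees, less where a joint would pass 70% of its speed; a pose out of reach is approached as far as the arm can. A call is refused whole if a number of a shift passes 50 or a number of a turn 8.59, either way. A call with a gripper value outside its range is refused whole. The fingers move at their own pace and stop on an object; the grip force is fixed at half the most. Time passes only in rows, so rows that do not move let the fingers close. It gives the time, the measured TCP pose, the force and the opening at its end, in the units of the state.
- get_state(): the state, without advancing time (a new reading comes with each control period).
- grab_frame(name): name is "scene" or "top"; returns the picture (384x512x3 uint8, red, green, blue); there is no depth.
- camera_info(name): a dict with "K" (3x3 intrinsics, pixels), "k1" (the pictures are not rectified: a ray, as slopes to the right and down, at radius r is drawn at 1 + k1 r^2 times it, then the intrinsics apply), "extrinsics" (4x4, takes a point from world to camera coordinates). Camera axes: x right, y up, looking along -z (the intrinsics and any distortion apply to the point x, -y, -z); pixel columns grow to the right and rows downward; lengths in m; the calibration is good to about 2 mm. A picture is of the moment at which its call begins. camera_info takes no time and is no camera call.
- hand_in(): hands the job in, once; it reports no verdict.
The state is a dict: "time_s": time; "qpos": joint angles; "qd": joint speeds; "joint_efforts": joint torques, N m; "tcp_pos": TCP position; "tcp_rot": TCP orientation; "contact_force": force on the tool from outside, world axes, zero at the start; "torque": the same for the moment, N m; "grip_width": finger opening in m.
Only numpy, scipy, OpenCV 4.12 (cv2) and the standard library are available. Lean on these libraries where they do the work, as an engineer would, in place of code of your own. Each camera call takes 0.05 s, during which the arm holds its last target. There are 200 camera calls.

## Working session

There is one attempt and no reset: what is moved stays moved. The work goes in short steps, Python scripts to look and compute and a tool call to move; the robot and the scene stay as the last step left them, time stands still between calls to the robot, and variables do not carry over. Pictures are saved under pics/ and viewed, about 8 in all and at most 12, crops included, and the job is handed in when it is done.

Besides the shell and the picture viewer there is one more tool, called after "Call:" by a JSON object that holds its "op" and its "data". play_rows: Moves the arm, as the interface text tells. Its arguments: {"type":"object","properties":{"motion":{"type":"array"}},"required":["motion"]}

```bash
mkdir -p pics; python3 - <<'E'
from rig import *
import cv2,numpy as np
s=get_state();print(s)
ims=[]
for n in("scene","top"):
    im=grab_frame(n);cv2.imwrite(f"pics/{n}0.png",im[:,:,::-1])
    c=camera_info(n);print(n,c)
E
```

```text
{'time_s': 0.0, 'qpos': array([-1.19168805,  0.70712236, -0.0276186 ,  1.48499208,  0.02199486,
        0.95091716, -0.07548099]), 'qd': array([ 6.65919948e-05, -7.47127210e-05, -1.05122685e-03,  1.12818926e-03,
        2.00572604e-04, -5.99176932e-04, -1.28614816e-03]), 'joint_efforts': array([ 2.32069333e-04, -8.83229685e+01,  1.23467367e+00, -2.36160082e+01,
        1.68582564e-02,  6.71525035e-03, -2.47854354e-05]), 'tcp_pos': array([0.23477584, 0.52459052, 0.23081797]), 'tcp_rot': array([-1.02812907e-04,  2.08846685e-01,  9.77948229e-01, -5.58949287e-04]), 'contact_force': array([-0.17964432, -0.02425256,  0.51187488]), 'torque': array([0.02253305, 0.00130126, 0.02037218]), 'grip_width': 0.08585184763979843}
scene {'K': array([[458.68875019,   0.        , 250.2075234 ],
       [  0.        , 458.68875019, 192.25316997],
       [  0.        ,   0.        ,   1.        ]]), 'k1': 0.03876295366707955, 'extrinsics': array([[-1.69365979e-01,  9.85553082e-01,  5.35984781e-04,
         8.09553855e-02],
       [-6.13005769e-01, -1.05770031e-01,  7.82966556e-01,
         2.99682876e-01],
       [ 7.71711793e-01,  1.32279335e-01,  6.22063570e-01,
        -1.33824444e+00],
       [ 0.00000000e+00,  0.00000000e+00,  0.00000000e+00,
         1.00000000e+00]])}
top {'K': array([[383.36836565,   0.        , 256.52035945],
       [  0.        , 383.36836565, 190.78381638],
       [  0.        ,   0.        ,   1.        ]]), 'k1': -0.04653713649945634, 'extrinsics': array([[-0.0080086 , -0.9994973 ,  0.03067579,  0.0084599 ],
       [ 0.99619287, -0.00531154,  0.08701466, -0.57896904],
       [-0.08680798,  0.03125587,  0.99573463, -0.71541539],
       [ 0.        ,  0.        ,  0.        ,  1.        ]])}
```

View pics/scene0.png

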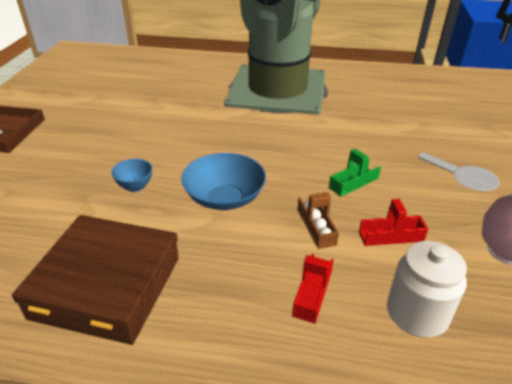

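View pics/top0.png

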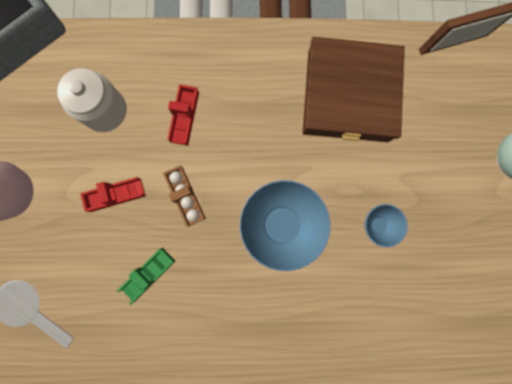

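```bash
python3 - <<'E'
import cv2,numpy as np
a=cv2.imread("pics/scene0.png")[180:260,280:355];b=cv2.imread("pics/top0.png")[155:235,150:225]
f=lambda x:cv2.resize(x,(390,416),interpolation=cv2.INTER_CUBIC)
cv2.imwrite("pics/crop0.png",np.hstack([f(a),f(b)]))
E
```

```text
(no output)
```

View pics/crop0.png

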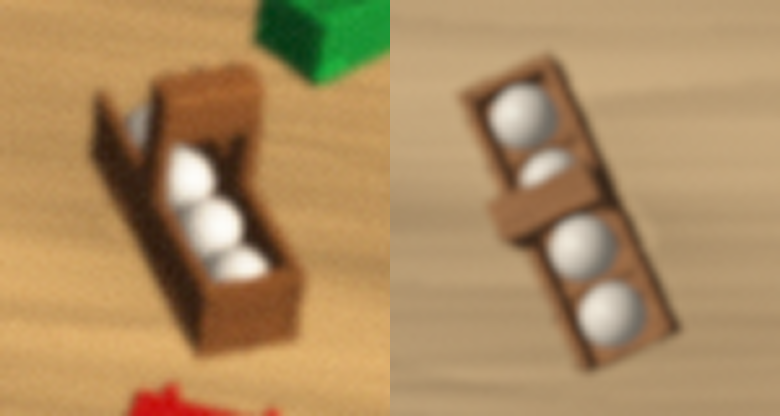

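```bash
cat > h.py <<'E'
import cv2,numpy as np
from rig import *
def ray(n,uv):
    c=camera_info(n);K=c["K"];E=c["extrinsics"]
    p=cv2.undistortPoints(np.array([[uv]],float),K,np.array([c["k1"],0,0,0,0.]))[0,0]
    d=E[:3,:3].T@np.array([p[0],-p[1],-1]);return -E[:3,:3].T@E[:3,3],d
def onz(n,uv,z):
    o,d=ray(n,uv);return o+d*(z-o[2])/d[2]
def pix(n,P):
    c=camera_info(n);E=c["extrinsics"];q=E[:3,:3]@np.array(P)+E[:3,3]
    q=q*[1,-1,-1];return cv2.projectPoints(q.reshape(1,1,3),np.zeros(3),np.zeros(3),c["K"],np.array([c["k1"],0,0,0,0.]))[0].ravel()
E
python3 - <<'E'
from h import *
im=cv2.imread("pics/top0.png")
hsv=cv2.cvtColor(im,cv2.COLOR_BGR2HSV)
w=((hsv[...,1]<70)&(hsv[...,2]>130)).astype(np.uint8)
w[:160]=0;w[230:]=0;w[:,:160]=0;w[:,215:]=0
n,l,st,ce=cv2.connectedComponentsWithStats(w)
for i in range(1,n):
    if st[i,4]>20: print("marble",ce[i],st[i],onz("top",ce[i],.018))
for uv in [(175.4,177.1),(186.9,202.3),(192.7,215.4)]: print("m",onz("top",uv,.018))
print("handle top",onz("top",(179.8,193.8),.077))
for nm,r in(("top",(230,170,340,280)),("scene",(175,145,272,215))):
    i2=cv2.cvtColor(cv2.imread(f"pics/{nm}0.png"),cv2.COLOR_BGR2HSV)
    b=((i2[...,0]>95)&(i2[...,0]<125)&(i2[...,1]>80)).astype(np.uint8)
    m=np.zeros_like(b);m[r[1]:r[3],r[0]:r[2]]=b[r[1]:r[3],r[0]:r[2]]
    c=max(cv2.findContours(m,0,cv2.CHAIN_APPROX_NONE)[0],key=cv2.contourArea)[:,0]
    if nm=="top":
        P=np.array([onz(nm,p,.055)[:2] for p in c.astype(float)]);(x,y),rr=cv2.minEnclosingCircle(P.astype(np.float32));print("bowl",x,y,rr,P.mean(0))
    else:
        P=np.array([onz(nm,p,.055)[:2] for p in c.astype(float)]);print("scene bowl y range",P[:,1].min(),P[:,1].max(),"xmin",P[:,0].min())
print([pix("scene",p) for p in [(0.6,.16,.018)]])
E
```

```text
marble [174.11881188 176.57425743] [169 171  11  12 101] [0.60827401 0.16474279 0.018     ]
marble [179.06976744 186.55813953] [175 184  10   7  43] [0.58868054 0.15492102 0.018     ]
marble [185.5631068  201.98058252] [181 196  10  13 103] [0.55859087 0.14208643 0.018     ]
marble [191.25961538 214.56730769] [186 209  11  12 104] [0.53416738 0.13092416 0.018     ]
m [0.60723023 0.16224015 0.018     ]
m [0.55795636 0.13949696 0.018     ]
m [0.53254279 0.12813733 0.018     ]
handle top [0.56981065 0.14341582 0.077     ]
bowl 0.5130839943885803 -0.04644324257969856 0.08158580213785172 [ 0.51248564 -0.04621188]
scene bowl y range -0.1298749058438311 0.0332189944689221 xmin 0.4338865847236135
[array([324.8793898 , 230.91511207])]
```

Call:
{"op": "play_rows", "data": {"motion": [[[-40,-18,0],[0,0,0],85],[[-40,-18,0],[0,0,0],85],[[-40,-18,0],[0,0,0],85],[[-40,-18,0],[0,0,0],85],[[-40,-18,0],[0,0,0],85],[[-40,-18,0],[0,0,0],85],[[-40,-18,0],[0,0,0],85],[[-40,-18,0],[0,0,0],85]]}}

```text
time_s: 0.9
tcp_pos: [0.469, 0.2611, 0.2312]
tcp_rot: [-0.0, 0.209, 0.978, -0.0]
contact_force: [0.5, 0.2, -0.4]
grip_width: 0.0851
```

Call:
{"op": "play_rows", "data": {"motion": [[[-47,-22,0],[0,0,0],85],[[-47,-22,0],[0,0,0],85],[[-47,-21,0],[0,0,0],85],[[0,0,0],[0,0,8.3],85],[[0,0,0],[0,0,8.3],85],[[0,0,0],[0,0,8.3],85],[[0,0,0],[0,0,8.3],85],[[0,0,0],[0,0,8.3],85]]}}

```text
time_s: 1.7
tcp_pos: [0.5667, 0.1497, 0.231]
tcp_rot: [-0.0, 0.544, 0.839, -0.0]
contact_force: [0.6, 0.0, 0.2]
grip_width: 0.085
```

```bash
cat > st.py <<'E'
from h import *
from scipy.spatial.transform import Rotation as Ro
s=get_state();R=Ro.from_quat(s["tcp_rot"],scalar_first=True).as_matrix()
print("t",round(s["time_s"],2),"p",s["tcp_pos"].round(4),"q",s["qpos"].round(2),"F",s["contact_force"].round(1),"w",round(s["grip_width"],4));print(R.round(3))
import sys
if len(sys.argv)>3:
    T=np.array(sys.argv[1:4],float);print("tool mm",(R.T@(T-s["tcp_pos"])*1000).round(1),"az y",np.degrees(np.arctan2(R[1,1],R[0,1])).round(1))
E
python3 st.py .571 .146 .12
```

```text
t 1.7 p [0.5667 0.1497 0.231 ] q [-0.37  0.73  0.11  1.44 -0.09  0.97  0.19] F [0.6 0.  0.2] w 0.085
[[-0.407  0.913 -0.001]
 [ 0.913  0.407 -0.   ]
 [ 0.    -0.001 -1.   ]]
tool mm [ -5.1   2.5 111. ] az y 24.0
```

Call:
{"op": "play_rows", "data": {"motion": [[[-5,2.5,25],[0,0,0],85],[[0,0,30],[0,0,0],85],[[0,0,30],[0,0,0],85],[[0,0,26],[0,0,0],85],[[0,0,0],[0,0,0],85]]}}

```text
time_s: 2.2
tcp_pos: [0.5696, 0.1458, 0.1174]
tcp_rot: [-0.002, 0.542, 0.841, -0.002]
contact_force: [-0.1, 1.3, 1.2]
grip_width: 0.085
```

```bash
python3 st.py .571 .146 .047; python3 - <<'E'
from h import *
o=[]
for n in("scene","top"):
    im=grab_frame(n)[:,:,::-1].copy()
    u=(320,215) if n=="scene" else (185,195)
    x,y=u[0]-50,u[1]-60
    o.append(cv2.resize(im[y:y+120,x:x+100],(390,468),interpolation=cv2.INTER_CUBIC))
cv2.imwrite("pics/c1.png",np.hstack(o))
E
```

```text
t 2.2 p [0.5696 0.1458 0.1174] q [-0.35  0.88  0.09  1.56 -0.1   0.71  0.21] F [-0.1  1.3  1.2] w 0.085
[[-0.413  0.911 -0.005]
 [ 0.911  0.413 -0.001]
 [ 0.001 -0.005 -1.   ]]
tool mm [-0.5  1.7 70.4] az y 24.4
```

View pics/c1.png

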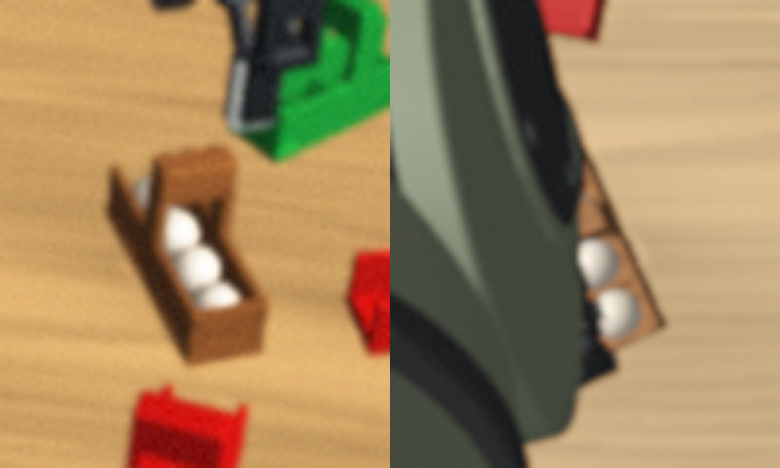

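```bash
python3 - <<'E'
from h import *
for P in [(.571,.146,.077),(.571,.146,.066),(.571+.048*.911,.146+.048*.413,.117)]: p=pix("scene",P);print(p,(p-[270,155])*3.9)
# walled rear end bottom corners at crop (190,362),(262,350) z=0
for c in[(190,362),(262,350),(265,300)]: print(onz("scene",(270+c[0]/3.9-.4,155+c[1]/3.9-.4),.032 if c[1]<330 else 0))
d=np.array([-.911,-.413]);nrm=np.array([.413,-.911])
for sg in(1,-1):print("exp rear corner",np.array([.571,.146])-d*.0565+sg*nrm*.019)
# two-view triangulation of the handle bar's top
a,u=ray("scene",(320,196.5));b,v=ray("top",(179.4,193.4))
t=np.linalg.lstsq(np.c_[u,-v],b-a,rcond=None)[0];print(a+u*t[0],b+v*t[1])
E
```

```text
[321.07687208 195.29264685] [199.1998011  157.14132271]
[320.49401297 199.99069446] [196.92665057 175.46370838]
[334.00556731 194.09299081] [249.62171252 152.46266417]
[0.62637349 0.15110956 0.        ]
[0.61267073 0.18391981 0.        ]
[0.61292828 0.18158763 0.032     ]
exp rear corner [0.6303185 0.1520255]
exp rear corner [0.6146245 0.1866435]
[0.57081885 0.14435794 0.07381949] [0.57078643 0.1446674  0.07386939]
```

Call:
{"op": "play_rows", "data": {"motion": [[[-1,0,15],[0,0,0],85],[[0,0,15],[0,0,0],85],[[0,0,15],[0,0,0],85],[[0,0,12],[0,0,0],85],[[0,0,11],[0,0,0],85],[[0,0,0],[0,0,0],85],[[0,0,0],[0,0,0],60],[[0,0,0],[0,0,0],40]]}}

```text
time_s: 3.1
tcp_pos: [0.5719, 0.1453, 0.053]
tcp_rot: [0.0, 0.542, 0.841, 0.0]
contact_force: [-1.0, 0.6, -0.1]
grip_width: 0.0585
```

Call:
{"op": "play_rows", "data": {"motion": [[[0,0,0],[0,0,0],30],[[0,0,0],[0,0,0],25],[[0,0,0],[0,0,0],20],[[0,0,0],[0,0,0],16],[[0,0,0],[0,0,0],10],[[0,0,0],[0,0,0],0],[[0,0,0],[0,0,0],0],[[0,0,0],[0,0,0],0]]}}

```text
time_s: 3.9
tcp_pos: [0.5718, 0.1453, 0.0526]
tcp_rot: [0.0, 0.542, 0.841, 0.0]
contact_force: [-0.6, 0.4, 5.7]
grip_width: 0.0152
```

```bash
python3 st.py .570 .145 .047; python3 - <<'E'
from h import *
im=grab_frame("scene")[:,:,::-1].copy()
x,y=260,140
cv2.imwrite("pics/c2.png",cv2.resize(im[y:y+120,x:x+120],(480,480),interpolation=cv2.INTER_CUBIC))
E
```

```text
t 3.9 p [0.5718 0.1453 0.0526] q [-0.34  0.98  0.07  1.59 -0.11  0.57  0.22] F [-0.6  0.4  5.7] w 0.0152
[[-0.413  0.911  0.001]
 [ 0.911  0.413  0.   ]
 [-0.     0.    -1.   ]]
tool mm [ 0.4 -1.7  5.6] az y 24.4
```

View pics/c2.png

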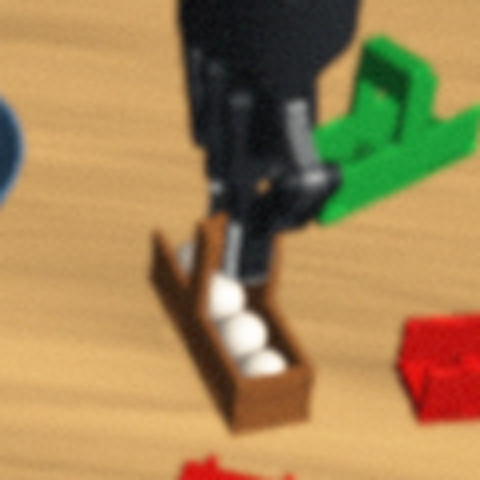

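Call:
{"op": "play_rows", "data": {"motion": [[[0,0,-3],[0,0,0],0],[[0,0,-8],[0,0,0],0],[[0,0,-14],[0,0,0],0],[[0,0,-18],[0,0,0],0],[[0,0,-18],[0,0,0],0],[[0,0,-14],[0,0,0],0],[[0,0,-8],[0,0,0],0],[[0,0,-4],[0,0,0],0]]}}

```text
time_s: 4.75
tcp_pos: [0.5718, 0.1453, 0.1404]
tcp_rot: [0.0, 0.542, 0.841, 0.0]
contact_force: [-0.5, 0.2, -2.0]
grip_width: 0.0153
```

Call:
{"op": "play_rows", "data": {"motion": [[[0,0,0],[0,0,0],0],[[0,0,0],[0,0,0],0],[[-2,-1,0],[0,0,0],0],[[-4,-2,0],[0,0,0],0],[[-6,-3.5,0],[0,0,0],0],[[-8,-4.5,0],[0,0,0],0],[[-9,-5,0],[0,0,0],0],[[-9,-5,0],[0,0,0],0]]}}

```text
time_s: 5.55
tcp_pos: [0.568, 0.1007, 0.1393]
tcp_rot: [0.0, 0.542, 0.84, -0.0]
contact_force: [0.6, -0.4, -1.8]
grip_width: 0.0151
```

Call:
{"op": "play_rows", "data": {"motion": [[[-9,-5,0],[0,0,0],0],[[-9,-5,0],[0,0,0],0],[[-9,-5,0],[0,0,0],0],[[-9,-5,0],[0,0,0],0],[[-9,-5,0],[0,0,0],0],[[-9,-5,0],[0,0,0],0],[[-9,-5,0],[0,0,0],0],[[-9,-5,0],[0,0,0],0]]}}

```text
time_s: 6.35
tcp_pos: [0.5614, 0.019, 0.1393]
tcp_rot: [0.0, 0.542, 0.841, -0.0]
contact_force: [0.5, -0.2, -1.8]
grip_width: 0.0149
```

Call:
{"op": "play_rows", "data": {"motion": [[[-9,-5,0],[0,0,0],0],[[-9,-5,0],[0,0,0],0],[[-7,-4,0],[0,0,0],0],[[-6,-4,0],[0,0,0],0],[[-4,-3,0],[0,0,0],0],[[-2,-1.5,0],[0,0,0],0],[[-1,-1,0],[0,0,0],0],[[0,0,0],[0,0,0],0]]}}

```text
time_s: 7.15
tcp_pos: [0.5557, -0.0243, 0.1393]
tcp_rot: [-0.0, 0.542, 0.841, -0.0]
contact_force: [-0.7, -0.2, -1.0]
grip_width: 0.0149
```

```bash
python3 st.py .556 -.028 .13; python3 - <<'E'
from h import *
im=grab_frame("scene")[:,:,::-1].copy()
x,y=160,100
cv2.imwrite("pics/c3.png",cv2.resize(im[y:y+120,x:x+150],(750,600),interpolation=cv2.INTER_CUBIC))
E
```

```text
t 7.15 p [ 0.5557 -0.0243  0.1393] q [-0.04  0.8   0.04  1.67 -0.05  0.67  0.46] F [-0.7 -0.2 -1. ] w 0.0149
[[-0.413  0.911 -0.   ]
 [ 0.911  0.413  0.   ]
 [ 0.    -0.    -1.   ]]
tool mm [-3.5 -1.2  9.3] az y 24.4
```

View pics/c3.png

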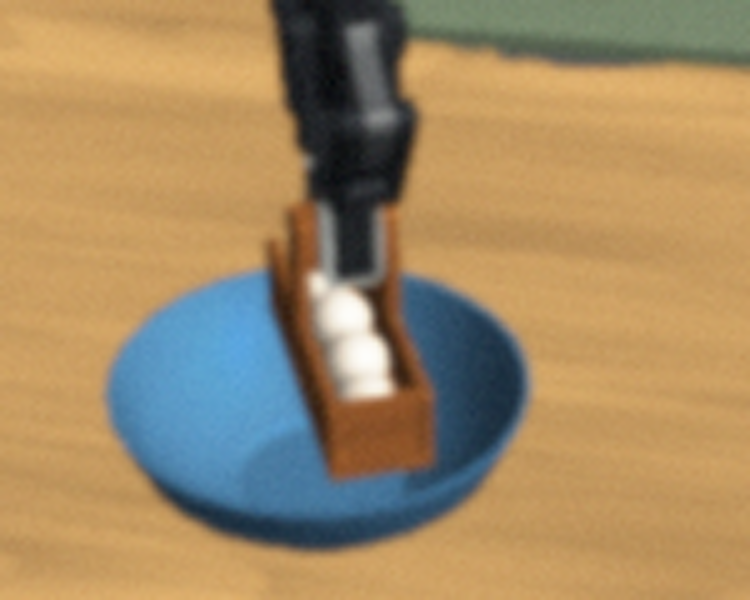

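Call:
{"op": "play_rows", "data": {"motion": [[[-1,0,1],[-0.5,0,0],0],[[-1,0,1],[-1,0,0],0],[[-1,0,1],[-1.5,0,0],0],[[0,0,1],[-2,0,0],0],[[0,0,1],[-2,0,0],0],[[0,0,0],[-1.5,0,0],0],[[0,0,0],[-1,0,0],0],[[0,0,0],[-0.5,0,0],0]]}}

```text
time_s: 8.0
tcp_pos: [0.5569, -0.0273, 0.1343]
tcp_rot: [0.047, 0.54, 0.837, 0.074]
contact_force: [0.3, 1.0, -2.4]
grip_width: 0.0152
```

```bash
cat > det.py <<'E'
from st import *
print("tilt",np.degrees(np.arctan2(R[2,1],-R[2,2])).round(2))
o=[]
for n,(x,y,w,h) in(("scene",(165,110,120,110)),("top",(225,155,120,130))):
    im=np.ascontiguousarray(grab_frame(n)[:,:,::-1]);c=im[y:y+h,x:x+w];o.append(cv2.resize(c,(390,390),interpolation=cv2.INTER_CUBIC))
    hs=cv2.cvtColor(c,cv2.COLOR_BGR2HSV);m=((hs[...,1]<60)&(hs[...,2]>120)).astype(np.uint8)
    k,l,s_,ce=cv2.connectedComponentsWithStats(m)
    print(n,[(int(s_[i,4]),(ce[i]+[x,y]).round(0).tolist()) for i in range(1,k) if s_[i,4]>8])
cv2.imwrite("pics/d%d.png"%round(s["time_s"]*100),np.hstack(o))
E
python3 det.py; ls pics
```

```text
t 8.0 p [ 0.5569 -0.0273  0.1343] q [ 0.07  0.77 -0.06  1.84 -0.09  0.38  0.54] F [ 0.3  1.  -2.4] w 0.0152
[[-0.413  0.897  0.159]
 [ 0.911  0.406  0.072]
 [-0.     0.174 -0.985]]
tilt 10.04
scene [(316, [228.0, 163.0]), (68, [193.0, 166.0]), (27, [251.0, 159.0]), (27, [263.0, 180.0])]
top [(7083, [310.0, 230.0]), (49, [263.0, 176.0]), (49, [268.0, 191.0]), (160, [247.0, 226.0])]
c1.png
c2.png
c3.png
crop0.png
d800.png
scene0.png
top0.png
```

Call:
{"op": "play_rows", "data": {"motion": [[[0,0,-1],[1.5,0,0],0],[[0,0,-1],[2,0,0],0],[[0,0,-1],[2.5,0,0],0],[[0,0,-1],[2,0,0],0],[[0,0,-1],[1.5,0,0],0],[[0,0,0],[0.5,0,0],0],[[0,0,0],[0,0,-1],0],[[0,0,0],[0,0,-3],0]]}}

```text
time_s: 8.9
tcp_pos: [0.5565, -0.0273, 0.1392]
tcp_rot: [0.0, 0.511, 0.859, 0.0]
contact_force: [-0.5, -0.6, -2.1]
grip_width: 0.0149
```

Call:
{"op": "play_rows", "data": {"motion": [[[0,0,0],[0,0,-5],0],[[0,0,0],[0,0,-6],0],[[0,0,0],[0,0,-6],0],[[0,0,0],[0,0,-6],0],[[0,0,0],[0,0,-6],0],[[0,0,0],[0,0,-6],0],[[0,0,0],[0,0,-6],0],[[0,0,0],[0,0,-6],0]]}}

```text
time_s: 9.7
tcp_pos: [0.5565, -0.0275, 0.1393]
tcp_rot: [0.0, 0.125, 0.992, 0.0]
contact_force: [-0.2, -0.2, -2.6]
grip_width: 0.0149
```

Call:
{"op": "play_rows", "data": {"motion": [[[0,0,0],[0,0,-6],0],[[0,0,0],[0,0,-6],0],[[0,0,0],[0,0,-6],0],[[0,0,0],[0,0,-6],0],[[0,0,0],[0,0,-6],0],[[0,0,0],[0,0,-6],0],[[0,0,0],[0,0,-6],0],[[0,0,0],[0,0,-6],0]]}}

```text
time_s: 10.5
tcp_pos: [0.5565, -0.0275, 0.1393]
tcp_rot: [0.0, -0.29, 0.957, 0.0]
contact_force: [0.3, 0.2, -1.4]
grip_width: 0.015
```

Call:
{"op": "play_rows", "data": {"motion": [[[0,0,0],[0,0,-6],0],[[0,0,0],[0,0,-6],0],[[0,0,0],[0,0,-6],0],[[0,0,0],[0,0,-6],0],[[0,0,0],[0,0,-6],0],[[0,0,0],[0,0,-6],0],[[0,0,0],[0,0,-5],0],[[0,0,0],[0,0,-4],0]]}}

```text
time_s: 11.3
tcp_pos: [0.5565, -0.0275, 0.1393]
tcp_rot: [0.0, -0.634, 0.774, 0.0]
contact_force: [1.0, -1.4, -1.4]
grip_width: 0.0149
```

```bash
python3 st.py .466 -.042 .138
```

```text
t 11.3 p [ 0.5565 -0.0275  0.1393] q [ 0.33  0.87 -0.67  1.65  0.68  0.86  2.32] F [ 1.  -1.4 -1.4] w 0.0149
[[-0.197 -0.98   0.   ]
 [-0.98   0.197  0.   ]
 [-0.    -0.    -1.   ]]
tool mm [32.  85.9  1.2] az y 168.6
```

Call:
{"op": "play_rows", "data": {"motion": [[[0,1,0],[0,0,0],0],[[0.5,2,0],[0,0,0],0],[[1.5,4,0],[0,0,0],0],[[2,5,0],[0,0,0],0],[[2,7,0],[0,0,0],0],[[2,7,0],[0,0,0],0],[[2,7,0],[0,0,0],0],[[3,7,0],[0,0,0],0]]}}

```text
time_s: 12.1
tcp_pos: [0.5141, -0.032, 0.1393]
tcp_rot: [-0.0, -0.632, 0.775, -0.0]
contact_force: [-0.1, -0.1, -1.9]
grip_width: 0.015
```

Call:
{"op": "play_rows", "data": {"motion": [[[3,7,0],[0,0,0],0],[[3,7,0],[0,0,0],0],[[3,7,0],[0,0,0],0],[[2,7,0],[0,0,0],0],[[2,7,0],[0,0,0],0],[[1,5,0],[0,0,0],0],[[1,4,0],[0,0,0],0],[[0,1,0],[0,0,0],0]]}}

```text
time_s: 12.9
tcp_pos: [0.4674, -0.0377, 0.1393]
tcp_rot: [-0.0, -0.632, 0.775, -0.0]
contact_force: [0.4, -0.2, -2.3]
grip_width: 0.0151
```

Call:
{"op": "play_rows", "data": {"motion": [[[0,0,1],[-0.5,0,0],0],[[0,0,1],[-1,0,0],0],[[0,0,1],[-1.5,0,0],0],[[0,0,1],[-2,0,0],0],[[0,0,0],[-2,0,0],0],[[0,0,0],[-1.5,0,0],0],[[0,0,0],[-1,0,0],0],[[0,0,0],[-0.5,0,0],0]]}}

```text
time_s: 13.7
tcp_pos: [0.4678, -0.0376, 0.1351]
tcp_rot: [-0.055, -0.629, 0.772, 0.068]
contact_force: [-0.2, -0.5, -2.7]
grip_width: 0.0147
```

```bash
python3 det.py; ls pics
```

```text
t 13.7 p [ 0.4678 -0.0376  0.1351] q [ 0.4   0.86 -0.71  1.78  0.59  0.92  2.35] F [-0.2 -0.5 -2.7] w 0.0147
[[-0.202 -0.964 -0.171]
 [-0.979  0.198  0.036]
 [-0.     0.175 -0.985]]
tilt 10.07
scene [(21, [243.0, 128.0]), (241, [230.0, 146.0]), (60, [191.0, 168.0]), (15, [247.0, 157.0]), (15, [260.0, 165.0]), (10, [265.0, 176.0]), (10, [262.0, 187.0])]
top [(4779, [317.0, 200.0]), (1837, [301.0, 238.0]), (132, [247.0, 236.0]), (311, [280.0, 234.0]), (21, [276.0, 265.0]), (94, [275.0, 278.0])]
c1.png
c2.png
c3.png
crop0.png
d1370.png
d800.png
scene0.png
top0.png
```

View pics/d1370.png

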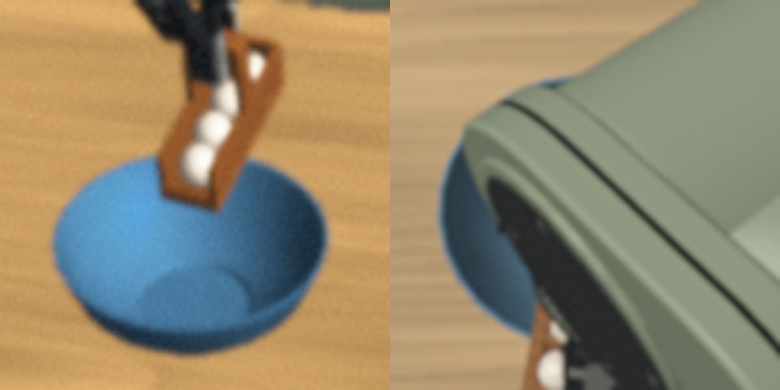

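```bash
sed -i 's/<60)&(hs\[...,2\]>120)/<45)\&(hs[...,2]>150)/; s/("top",(225,155,120,130))/("scene",(165,110,120,110))/' det.py; sed -i 's/for n,(x,y,w,h) in.*/for n,(x,y,w,h) in(("scene",(165,110,120,110)),):/' det.py; python3 det.py | tail -2
```

```text
tilt 10.02
scene [(15, [243.0, 128.0]), (197, [230.0, 147.0])]
```

Call:
{"op": "play_rows", "data": {"motion": [[[0,0,0],[-0.5,0,0],0],[[0,0,0],[-0.8,0,0],0],[[0,0,0],[-0.7,0,0],0],[[0,0,0],[0,0,0],0],[[0,0,0],[0,0,0],0],[[0,0,0],[0,0,0],0]]}}

```text
time_s: 14.45
tcp_pos: [0.4676, -0.0376, 0.1353]
tcp_rot: [-0.066, -0.629, 0.771, 0.081]
contact_force: [0.2, 0.2, -2.1]
grip_width: 0.0152
```

```bash
python3 det.py | tail -2
```

```text
tilt 11.99
scene [(18, [243.0, 127.0]), (191, [230.0, 147.0]), (10, [188.0, 164.0])]
```

Call:
{"op": "play_rows", "data": {"motion": [[[0,0,0],[-0.5,0,0],0],[[0,0,0],[-0.5,0,0],0],[[0,0,0],[-0.5,0,0],0],[[0,0,0],[0,0,0],0],[[0,0,0],[0,0,0],0],[[0,0,0],[0,0,0],0]]}}

```text
time_s: 15.1
tcp_pos: [0.4676, -0.0376, 0.1353]
tcp_rot: [-0.074, -0.628, 0.77, 0.091]
contact_force: [-0.7, -0.1, -2.5]
grip_width: 0.0147
```

```bash
python3 det.py | tail -2
```

```text
tilt 13.5
scene [(20, [243.0, 126.0]), (187, [230.0, 147.0])]
```

Call:
{"op": "play_rows", "data": {"motion": [[[0,0,0],[-0.5,0,0],0],[[0,0,0],[-0.5,0,0],0],[[0,0,0],[-0.5,0,0],0],[[0,0,0],[0,0,0],0],[[0,0,0],[0,0,0],0],[[0,0,0],[0,0,0],0]]}}

```text
time_s: 15.75
tcp_pos: [0.4676, -0.0376, 0.1353]
tcp_rot: [-0.083, -0.627, 0.768, 0.101]
contact_force: [-0.6, -0.5, -2.2]
grip_width: 0.015
```

```bash
python3 det.py | tail -2
```

```text
tilt 15.0
scene [(20, [243.0, 125.0]), (189, [230.0, 147.0])]
```

Call:
{"op": "play_rows", "data": {"motion": [[[0,0,0],[-0.5,0,0],0],[[0,0,0],[-0.5,0,0],0],[[0,0,0],[-0.5,0,0],0],[[0,0,0],[0,0,0],0],[[0,0,0],[0,0,0],0],[[0,0,0],[0,0,0],0]]}}

```text
time_s: 16.4
tcp_pos: [0.4676, -0.0376, 0.1353]
tcp_rot: [-0.091, -0.625, 0.767, 0.111]
contact_force: [-0.4, -0.7, -1.6]
grip_width: 0.0152
```

```bash
python3 det.py | tail -2
```

```text
tilt 16.5
scene [(22, [243.0, 125.0]), (117, [232.0, 142.0]), (73, [226.0, 158.0])]
```

Call:
{"op": "play_rows", "data": {"motion": [[[0,0,0],[0,0,0],0],[[0,0,0],[0,0,0],0],[[0,0,0],[0,0,0],0]]}}

```text
time_s: 16.75
tcp_pos: [0.4676, -0.0376, 0.1353]
tcp_rot: [-0.091, -0.625, 0.767, 0.111]
contact_force: [-0.1, 0.2, -0.9]
grip_width: 0.0151
```

```bash
python3 det.py | tail -2
```

```text
tilt 16.5
scene [(22, [243.0, 125.0]), (114, [232.0, 142.0]), (9, [188.0, 164.0]), (105, [222.0, 192.0])]
```

Call:
{"op": "play_rows", "data": {"motion": [[[0,0,0],[0,0,0],0],[[0,0,0],[0,0,0],0],[[0,0,0],[0,0,0],0],[[0,0,0],[0,0,0],0],[[0,0,0],[0,0,0],0],[[0,0,0],[0,0,0],0],[[0,0,0],[0,0,0],0],[[0,0,0],[0,0,0],0]]}}

```text
time_s: 17.6
tcp_pos: [0.4676, -0.0376, 0.1353]
tcp_rot: [-0.091, -0.625, 0.767, 0.111]
contact_force: [0.7, -0.2, -1.5]
grip_width: 0.0154
```

```bash
python3 det.py | tail -2
```

```text
tilt 16.5
scene [(22, [243.0, 125.0]), (113, [232.0, 142.0]), (104, [221.0, 197.0])]
```

Call:
{"op": "play_rows", "data": {"motion": [[[0,0,0],[-0.5,0,0],0],[[0,0,0],[-1,0,0],0],[[0,0,0],[-1,0,0],0],[[0,0,0],[-1,0,0],0],[[0,0,0],[-0.5,0,0],0],[[0,0,0],[0,0,0],0],[[0,0,0],[0,0,0],0],[[0,0,0],[0,0,0],0]]}}

```text
time_s: 18.45
tcp_pos: [0.4676, -0.0376, 0.1353]
tcp_rot: [-0.112, -0.622, 0.763, 0.138]
contact_force: [-0.4, -0.4, -1.7]
grip_width: 0.0152
```

```bash
python3 det.py | tail -2; ls pics
```

```text
tilt 20.49
scene [(31, [243.0, 123.0]), (106, [233.0, 142.0]), (104, [221.0, 197.0])]
c1.png
c2.png
c3.png
crop0.png
d1370.png
d1380.png
d1445.png
d1510.png
d1575.png
d1640.png
d1675.png
d1760.png
d1845.png
d800.png
scene0.png
top0.png
```

Call:
{"op": "play_rows", "data": {"motion": [[[0,0,0],[-0.5,0,0],0],[[0,0,0],[-0.5,0,0],0],[[0,0,0],[-0.5,0,0],0],[[0,0,0],[-0.5,0,0],0],[[0,0,0],[0,0,0],0],[[0,0,0],[0,0,0],0],[[0,0,0],[0,0,0],0],[[0,0,0],[0,0,0],0]]}}

```text
time_s: 19.3
tcp_pos: [0.4676, -0.0376, 0.1353]
tcp_rot: [-0.123, -0.62, 0.76, 0.151]
contact_force: [0.3, -0.8, -2.1]
grip_width: 0.0147
```

```bash
python3 det.py | tail -2
```

```text
tilt 22.49
scene [(35, [243.0, 123.0]), (100, [233.0, 142.0]), (105, [221.0, 197.0])]
```

Call:
{"op": "play_rows", "data": {"motion": [[[0,0,0],[-0.5,0,0],0],[[0,0,0],[-0.5,0,0],0],[[0,0,0],[-0.5,0,0],0],[[0,0,0],[0,0,0],0],[[0,0,0],[0,0,0],0],[[0,0,0],[0,0,0],0],[[0,0,0],[0,0,0],0],[[0,0,0],[0,0,0],0]]}}

```text
time_s: 20.15
tcp_pos: [0.4676, -0.0376, 0.1353]
tcp_rot: [-0.131, -0.618, 0.758, 0.161]
contact_force: [-0.1, 0.9, -1.5]
grip_width: 0.0147
```

```bash
python3 det.py | tail -2
```

```text
tilt 24.0
scene [(35, [243.0, 122.0]), (95, [233.0, 142.0]), (104, [221.0, 197.0])]
```

Call:
{"op": "play_rows", "data": {"motion": [[[0,0,0],[-0.5,0,0],0],[[0,0,0],[-0.5,0,0],0],[[0,0,0],[-0.5,0,0],0],[[0,0,0],[0,0,0],0],[[0,0,0],[0,0,0],0],[[0,0,0],[0,0,0],0],[[0,0,0],[0,0,0],0],[[0,0,0],[0,0,0],0]]}}

```text
time_s: 21.0
tcp_pos: [0.4676, -0.0376, 0.1353]
tcp_rot: [-0.139, -0.616, 0.756, 0.171]
contact_force: [-0.8, -0.6, -2.2]
grip_width: 0.0148
```

```bash
python3 det.py | tail -2
```

```text
tilt 25.49
scene [(41, [243.0, 121.0]), (93, [233.0, 142.0]), (103, [221.0, 197.0])]
```

Call:
{"op": "play_rows", "data": {"motion": [[[0,0,0],[-0.5,0,0],0],[[0,0,0],[-0.5,0,0],0],[[0,0,0],[-0.5,0,0],0],[[0,0,0],[0,0,0],0],[[0,0,0],[0,0,0],0],[[0,0,0],[0,0,0],0],[[0,0,0],[0,0,0],0],[[0,0,0],[0,0,0],0]]}}

```text
time_s: 21.85
tcp_pos: [0.4676, -0.0376, 0.1353]
tcp_rot: [-0.148, -0.614, 0.754, 0.181]
contact_force: [0.3, -0.1, -2.8]
grip_width: 0.0149
```

```bash
python3 det.py | tail -2
```

```text
tilt 26.99
scene [(43, [243.0, 121.0]), (14, [235.0, 135.0]), (69, [232.0, 144.0]), (104, [221.0, 197.0])]
```

Call:
{"op": "play_rows", "data": {"motion": [[[0,0,0],[0,0,0],0],[[0,0,0],[0,0,0],0],[[0,0,0],[0,0,0],0],[[0,0,0],[0,0,0],0],[[0,0,0],[0,0,0],0]]}}

```text
time_s: 22.4
tcp_pos: [0.4676, -0.0376, 0.1353]
tcp_rot: [-0.148, -0.614, 0.754, 0.181]
contact_force: [0.2, 0.5, -0.9]
grip_width: 0.015
```

```bash
python3 det.py | tail -2
```

```text
tilt 27.0
scene [(42, [243.0, 121.0]), (14, [235.0, 135.0]), (72, [232.0, 144.0]), (9, [188.0, 164.0]), (104, [221.0, 197.0])]
```

Not yet; it stays put. Continue in 1° steps.

Call:
{"op": "play_rows", "data": {"motion": [[[0,0,0],[-0.5,0,0],0],[[0,0,0],[-0.5,0,0],0],[[0,0,0],[0,0,0],0],[[0,0,0],[0,0,0],0],[[0,0,0],[0,0,0],0],[[0,0,0],[0,0,0],0],[[0,0,0],[0,0,0],0],[[0,0,0],[0,0,0],0]]}}

```text
time_s: 23.25
tcp_pos: [0.4676, -0.0376, 0.1353]
tcp_rot: [-0.153, -0.613, 0.752, 0.187]
contact_force: [-0.1, 0.7, -2.1]
grip_width: 0.0154
```

```bash
python3 det.py | tail -2
```

```text
tilt 28.0
scene [(46, [243.0, 120.0]), (12, [235.0, 135.0]), (69, [232.0, 144.0]), (104, [221.0, 197.0])]
```

Call:
{"op": "play_rows", "data": {"motion": [[[0,0,0],[-0.5,0,0],0],[[0,0,0],[-0.5,0,0],0],[[0,0,0],[0,0,0],0],[[0,0,0],[0,0,0],0],[[0,0,0],[0,0,0],0],[[0,0,0],[0,0,0],0],[[0,0,0],[0,0,0],0],[[0,0,0],[0,0,0],0]]}}

```text
time_s: 24.1
tcp_pos: [0.4676, -0.0376, 0.1353]
tcp_rot: [-0.158, -0.612, 0.75, 0.194]
contact_force: [-0.1, 0.5, -2.0]
grip_width: 0.0148
```

```bash
python3 det.py | tail -2
```

```text
tilt 29.0
scene [(51, [243.0, 120.0]), (11, [235.0, 134.0]), (70, [232.0, 145.0]), (104, [221.0, 197.0])]
```

Call:
{"op": "play_rows", "data": {"motion": [[[0,0,0],[-0.5,0,0],0],[[0,0,0],[-0.5,0,0],0],[[0,0,0],[0,0,0],0],[[0,0,0],[0,0,0],0],[[0,0,0],[0,0,0],0],[[0,0,0],[0,0,0],0],[[0,0,0],[0,0,0],0],[[0,0,0],[0,0,0],0]]}}

```text
time_s: 24.95
tcp_pos: [0.4676, -0.0376, 0.1353]
tcp_rot: [-0.164, -0.61, 0.749, 0.201]
contact_force: [0.6, -0.3, -2.5]
grip_width: 0.0149
```

```bash
python3 det.py | tail -2
```

```text
tilt 30.0
scene [(56, [243.0, 120.0]), (10, [235.0, 134.0]), (10, [188.0, 164.0]), (100, [219.0, 182.0]), (94, [220.0, 198.0])]
```

Call:
{"op": "play_rows", "data": {"motion": [[[0,0,0],[-0.5,0,0],0],[[0,0,0],[-0.5,0,0],0],[[0,0,0],[0,0,0],0],[[0,0,0],[0,0,0],0],[[0,0,0],[0,0,0],0],[[0,0,0],[0,0,0],0],[[0,0,0],[0,0,0],0],[[0,0,0],[0,0,0],0]]}}

```text
time_s: 25.8
tcp_pos: [0.4676, -0.0376, 0.1353]
tcp_rot: [-0.169, -0.609, 0.747, 0.207]
contact_force: [-1.2, -0.1, -1.9]
grip_width: 0.015
```

```bash
python3 det.py | tail -2;ls -t pics|head -1
```

```text
tilt 31.0
scene [(56, [242.0, 119.0]), (94, [225.0, 183.0]), (93, [220.0, 198.0])]
d2580.png
```

Call:
{"op": "play_rows", "data": {"motion": [[[0,0,0],[1,0,0],0],[[0,0,0],[2,0,0],0],[[0,0,0],[3,0,0],0],[[0,0,0],[4,0,0],0],[[0,0,0],[4,0,0],0],[[0,0,0],[4,0,0],0],[[0,0,0],[4,0,0],0],[[0,0,0],[3,0,0],0]]}}

```text
time_s: 26.65
tcp_pos: [0.4673, -0.0374, 0.1358]
tcp_rot: [-0.032, -0.631, 0.774, 0.039]
contact_force: [0.7, -0.1, -1.2]
grip_width: 0.0147
```

Call:
{"op": "play_rows", "data": {"motion": [[[0,0,0],[3,0,0],0],[[0,0,0],[2,0,0],0],[[0,0,0],[1,0,0],0],[[0,0,0],[0,0,0],0],[[0,0,0],[0,0,0],0],[[0,0,0],[0,0,0],0]]}}

```text
time_s: 27.25
tcp_pos: [0.4678, -0.0377, 0.1352]
tcp_rot: [-0.0, -0.632, 0.775, 0.0]
contact_force: [-0.3, 0.3, -2.0]
grip_width: 0.015
```

```bash
python3 det.py; python3 st.py .535 .135 .14|tail -1;ls -t pics|head -1
```

```text
t 27.25 p [ 0.4678 -0.0377  0.1352] q [ 0.36  0.78 -0.63  1.96  0.75  0.65  2.18] F [-0.3  0.3 -2. ] w 0.015
[[-0.202 -0.979 -0.001]
 [-0.979  0.202  0.   ]
 [-0.     0.001 -1.   ]]
tilt 0.03
scene [(47, [233.0, 140.0]), (95, [225.0, 183.0]), (92, [220.0, 198.0])]
tool mm [-182.7  -31.1   -4.8] az y 168.4
d2725.png
```

View pics/d2725.png

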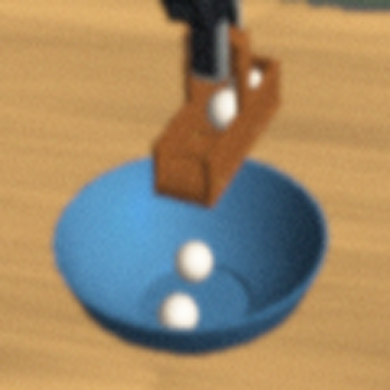

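Call:
{"op": "play_rows", "data": {"motion": [[[-2,0,0],[0,0,0],0],[[-4,-0.5,0],[0,0,0],0],[[-6,-1,0],[0,0,0],0],[[-8,-1.5,0],[0,0,0],0],[[-9,-1.5,0],[0,0,0],0],[[-9,-1.5,0],[0,0,0],0],[[-9,-1.5,0],[0,0,0],0],[[-9,-1.5,0],[0,0,0],0]]}}

```text
time_s: 28.1
tcp_pos: [0.488, 0.0163, 0.1353]
tcp_rot: [-0.0, -0.632, 0.775, -0.0]
contact_force: [-0.1, 0.4, -1.6]
grip_width: 0.0149
```

Call:
{"op": "play_rows", "data": {"motion": [[[-9,-1.5,0],[0,0,0],0],[[-9,-1.5,0],[0,0,0],0],[[-9,-1.5,0],[0,0,0],0],[[-9,-1.5,0],[0,0,0],0],[[-9,-1.5,0],[0,0,0],0],[[-9,-1.5,0],[0,0,0],0],[[-9,-1.5,0],[0,0,0],0],[[-9,-1.5,0],[0,0,0],0]]}}

```text
time_s: 28.9
tcp_pos: [0.5142, 0.0843, 0.1353]
tcp_rot: [-0.0, -0.632, 0.775, -0.0]
contact_force: [0.4, 1.2, -1.4]
grip_width: 0.0149
```

Call:
{"op": "play_rows", "data": {"motion": [[[-9,-1.5,0],[0,0,0],0],[[-9,-1.5,0],[0,0,0],0],[[-9,-1.5,0],[0,0,0],0],[[-8,-1.5,0],[0,0,0],0],[[-8,-1.5,0],[0,0,0],0],[[-6,-1,0],[0,0,0],0],[[-4,-0.5,0],[0,0,0],0],[[-2,0,0],[0,0,0],0]]}}

```text
time_s: 29.7
tcp_pos: [0.5339, 0.1359, 0.1352]
tcp_rot: [-0.0, -0.632, 0.775, -0.0]
contact_force: [-0.2, 0.9, -0.9]
grip_width: 0.0151
```

Call:
{"op": "play_rows", "data": {"motion": [[[0,0,3],[0,0,0],0],[[0,0,6],[0,0,0],0],[[0,0,10],[0,0,0],0],[[0,0,12],[0,0,0],0],[[0,0,12],[0,0,0],0],[[0,0,10],[0,0,0],0],[[0,0,7],[0,0,0],0],[[0,0,3],[0,0,0],0]]}}

```text
time_s: 30.5
tcp_pos: [0.5336, 0.1356, 0.0714]
tcp_rot: [-0.0, -0.632, 0.775, 0.0]
contact_force: [-0.5, -0.4, -0.6]
grip_width: 0.0149
```

```bash
python3 st.py .535 .135 .0526; python3 - <<'E'
from h import *
p=pix("scene",(.535,.135,.05)).astype(int);im=grab_frame("scene")[:,:,::-1].copy()
x,y=p-[70,60];cv2.imwrite("pics/c9.png",cv2.resize(im[y:y+120,x:x+140],(560,480),interpolation=cv2.INTER_CUBIC))
E
```

```text
t 30.5 p [0.5336 0.1356 0.0714] q [-0.02  0.96 -0.56  1.72  0.75  0.69  1.95] F [-0.5 -0.4 -0.6] w 0.0149
[[-0.201 -0.98  -0.001]
 [-0.98   0.201 -0.   ]
 [ 0.     0.001 -1.   ]]
tool mm [ 0.3 -1.5 18.8] az y 168.4
```

View pics/c9.png

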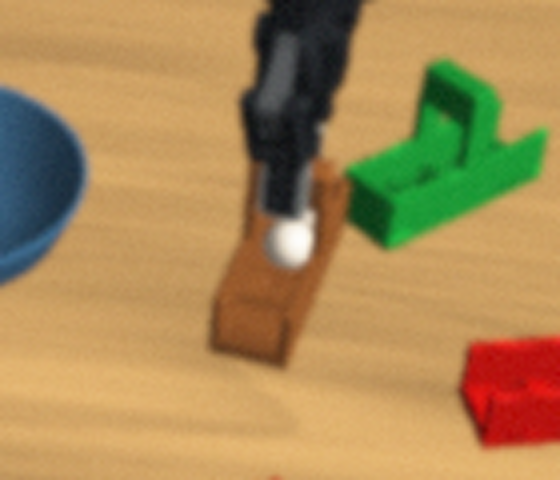

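Call:
{"op": "play_rows", "data": {"motion": [[[0.5,-2,0],[0,0,0],0],[[1,-5,0],[0,0,0],0],[[1,-7,0],[0,0,0],0],[[1,-7,0],[0,0,0],0],[[1,-5,0],[0,0,0],0],[[0.5,-2,0],[0,0,0],0],[[0,0,3],[0,0,0],0],[[0,0,4],[0,0,0],0]]}}

```text
time_s: 31.35
tcp_pos: [0.5601, 0.1252, 0.0651]
tcp_rot: [-0.0, -0.632, 0.775, 0.0]
contact_force: [1.5, 0.0, -1.5]
grip_width: 0.015
```

Call:
{"op": "play_rows", "data": {"motion": [[[0,0,3],[0,0,0],0],[[0,0,3],[0,0,0],0],[[0,0,2],[0,0,0],0],[[0,0,1],[0,0,0],0],[[0,0,1],[0,0,0],0],[[0,0,1],[0,0,0],0],[[0,0,0],[0,0,0],0],[[0,0,0],[0,0,0],0]]}}

```text
time_s: 32.15
tcp_pos: [0.5603, 0.1251, 0.0543]
tcp_rot: [-0.0, -0.632, 0.775, -0.0]
contact_force: [0.5, 0.3, -1.9]
grip_width: 0.0152
```

```bash
python3 st.py .56 .13 .0526
```

```text
t 32.15 p [0.5603 0.1251 0.0543] q [-0.    1.01 -0.56  1.64  0.75  0.72  2.  ] F [ 0.5  0.3 -1.9] w 0.0152
[[-0.201 -0.98  -0.   ]
 [-0.98   0.201 -0.   ]
 [ 0.    -0.    -1.   ]]
tool mm [-4.8  1.3  1.7] az y 168.4
```

Call:
{"op": "play_rows", "data": {"motion": [[[0,0,0.5],[0,0,0],0],[[0,0,0.5],[0,0,0],0],[[0,0,0.5],[0,0,0],0],[[0,0,0.3],[0,0,0],0],[[0,0,0],[0,0,0],0],[[0,0,0],[0,0,0],0]]}}

```text
time_s: 32.75
tcp_pos: [0.5603, 0.1251, 0.0526]
tcp_rot: [-0.0, -0.632, 0.775, -0.0]
contact_force: [-0.7, -1.3, 4.4]
grip_width: 0.0148
```

Call:
{"op": "play_rows", "data": {"motion": [[[0,0,0],[0,0,0],16],[[0,0,0],[0,0,0],18],[[0,0,0],[0,0,0],22],[[0,0,0],[0,0,0],30],[[0,0,0],[0,0,0],45],[[0,0,0],[0,0,0],60],[[0,0,0],[0,0,0],60],[[0,0,0],[0,0,0],60]]}}

```text
time_s: 33.55
tcp_pos: [0.5602, 0.1251, 0.0525]
tcp_rot: [-0.0, -0.632, 0.775, -0.0]
contact_force: [-0.4, -0.8, -0.8]
grip_width: 0.0603
```

Call:
{"op": "play_rows", "data": {"motion": [[[0,0,-3],[0,0,0],60],[[0,0,-8],[0,0,0],60],[[0,0,-15],[0,0,0],60],[[0,0,-20],[0,0,0],60],[[0,0,-25],[0,0,0],60],[[0,0,-25],[0,0,0],60],[[0,0,-20],[0,0,0],60],[[0,0,0],[0,0,0],60]]}}

```text
time_s: 34.35
tcp_pos: [0.5611, 0.1255, 0.172]
tcp_rot: [0.002, -0.632, 0.775, -0.001]
contact_force: [0.2, -0.9, -0.8]
grip_width: 0.06
```

```bash
python3 st.py; python3 - <<'E'
from h import *
im=grab_frame("scene")[:,:,::-1].copy()
cv2.imwrite("pics/c10.png",cv2.resize(im[130:270,160:360],(800,560),interpolation=cv2.INTER_CUBIC))
E
```

```text
t 34.35 p [0.5611 0.1255 0.172 ] q [ 0.05  0.85 -0.67  1.56  0.61  0.95  2.12] F [ 0.2 -0.9 -0.8] w 0.06
[[-0.201 -0.98   0.004]
 [-0.98   0.201  0.001]
 [-0.002 -0.004 -1.   ]]
```

View pics/c10.png

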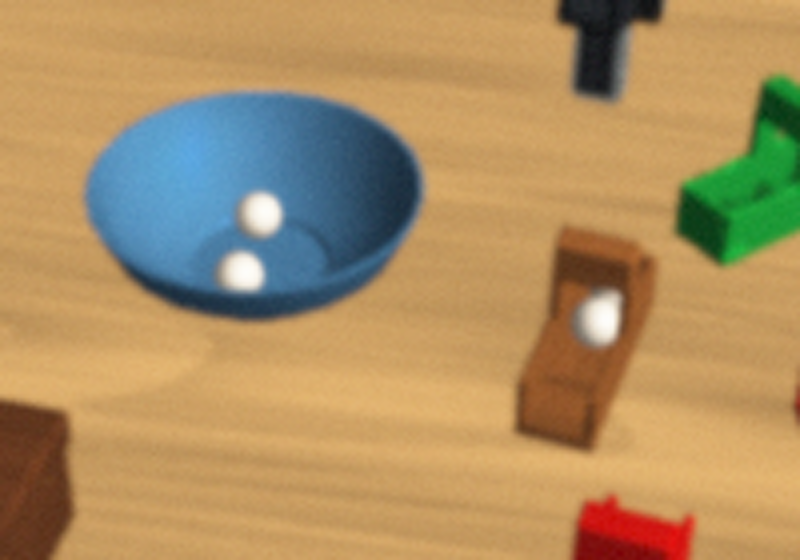

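```bash
python3 -c "
from rig import *
print(hand_in())"
```

```text
the job is handed in; nothing more can be done
None
```

I handed in the job at about 34 s. Two marbles are in the large blue bowl and the scoop is back on the cabinet top with the other two; no verdict was reported.

- **Pouring:** I gripped the wooden scoop by its handle bar and carried it over the bowl. My first approach angle would have brought a wrist joint close to its limit. I stopped that tilt at 10°, levelled the scoop, and turned it so the mouth faced away from the robot. Tilting in small steps, marble 1 dropped at about 16.5° and marble 2 at about 30°. I then levelled it, set it down beside the bowl, about 25 mm from where it first stood, and let go.
- **Last checks:**
  - The final picture shows two marbles at rest in the bowl, at the same pixels as before the return trip, (220, 198) and (225, 183).
  - The scoop stands upright with marble 3 in it.
  - The gripper is open and clear, about 95 mm above the handle.
- **Not confirmed at the end:** marble 4 was hidden behind the handle in the last picture. I last saw it in the scoop just after levelling.

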